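# Zero a coffee grinder's burrs and back off three clicks

### The job

The grinder on the bench must be set before it is packed. Turn its adjustment ring clockwise (seen from above) until you feel the burrs press lightly on each other, without forcing them, then turn it back exactly three clicks, and let go. Do not touch the pointer that marks the tightest position, and leave the other things where they are.

Things in the scene. Friction and masses are not known exactly. Their poses are not given: they have to be found in the camera images.
- grinder: bench coffee grinder with its hopper off, fixed to the bench: grey motor housing 130 x 112 mm on a black foot, with a round black deck (112 mm across) on top at height 122 mm, engraved with 18 radial ticks 20 degrees apart. Origin at the centre of its underside; the ring's vertical axis passes through it (x = y = 0). Its own -x is the spout side
- ring: burr adjustment ring: knurled cylinder 60 mm across, 34 mm tall, above the deck, turning about the vertical axis without rising; grip it round the outside from above, at any yaw. Origin on the axis at its underside, 130 mm above the bench (top at 164 mm). Its x axis (level) points along the index rib. Clockwise from above tightens.
- ring_top (a point): centre of the ring's top face. Clicks: every 20 degrees (18 to a turn), each a catch of about 0.05 N m on 0.02 N m of plain friction; let go, the ring settles in the nearest click. The burrs' touching position differs from grinder to grinder and cannot be seen: a click position, 15 to 100 degrees clockwise of the start
- ring_index (a point): raised index rib on the ring's top (radial, 4 mm wide, 13 mm long, 3 mm high), point 26 mm from the axis. Once the burrs touch, resistance climbs 3.5 N m per rad turned and no longer falls off after each click. They must bear with 12 N (0.2 to 0.25 N m at the ring) for 0.2 s; 30 N (about 0.55 N m) spoils them. Let go, the ring springs back to the touching click
- pointer: thin flat steel hand on the deck, sticking out 15 mm from under the ring; top 4 mm below the ring's underside. Origin on the ring's axis, x axis along the hand. Tightening, the ring catches up with it and then carries it exactly under the index rib; when the ring is turned back it stays behind (friction 0.015 N m), marking the tightest position. Keep fingers off it
- pointer_tip (a point): outer end of the pointer: 45 mm from the ring's axis, 124.5 mm above the bench
- hopper: amber see-through bean hopper taken off the grinder, an open cup 100 mm across and 85 mm tall, standing beside it; origin at its underside. A bystander: leave it alone
- hopper_lid: black round hopper lid 106 mm across with a small knob, 22 mm tall, lying beside the grinder; origin at its underside. A bystander
- brush: cleaning brush 200 mm long lying across in front of the grinder (robot side). A bystander
- screwdriver: screwdriver 200 mm long lying across behind the grinder. A bystander
- carton: closed cardboard carton 100 x 140 x 80 mm, left. A bystander
- tape: roll of tape 104 mm across, 48 mm tall, right. A bystander
- cleaner: white bottle 160 mm tall, right. A bystander
- screw_tray: grey divided tray 100 x 120 x 40 mm, left. A bystander

How it is judged:
By the outcome, as a careful person would: the job done as asked, in the order asked, and still so for the second after the job is handed in, with the robot touching nothing.
It also fails if it takes over 58 s, if anything falls off the work surface, if the arm or the gripper's body presses on something with over 40 N, if the wrist force passes 120 N, or if a joint passes its speed limit or range.

### The arm

A 6-joint arm with a two-finger parallel gripper is mounted at the origin on the work surface. World frame = base frame: x ahead of the robot, y to its left, z up, the work surface at z = 0. Lengths are in m, angles in rad, forces in N, time in s.
With the tool pointing down it reaches from about 0.275 to 0.75 m from the base axis. Payload 10.2 kg.
Tool frame: the origin (TCP) lies on the mounting face of the last link; the fingertips stand 173 mm ahead of it and the grasp point (between the pads) lies 155 mm ahead of it (env.tip_reach is the distance from the TCP to the fingertips, in m); z points along the fingers, y is the line along which they close (so a half turn about z gives the same grasp; the last joint's range is limited). The gripper opens to 85 mm and grips with 20 to 120 N. Pads are 22 mm wide; open, the fingers measure 114 mm over their backs; the gripper's body (76 mm by 85 mm) begins 54 mm behind the grasp point. The pads swing forward as they close: fully open they stand 13 mm farther back than shut.
Start: joints at [-1.329, 0.313, 1.498, -0, 1.331, -0.223], TCP at [0.235, -0.469, 0.405] pointing down, gripper open.
Joint ranges: [-2.94, 2.94], [-0.97, 2.17], [0.19, 2.56], [-1.23, 4.37], [0.02, 3.11], [-2.88, 2.88]. Speed limits (rad/s): [2.39, 2.39, 3.01, 3.14, 3.14, 3.14].

### API

Orientations are given as [roll, pitch, yaw] about the fixed x, y, z axes, in that order (R = Rz(yaw) Ry(pitch) Rx(roll)).
In Python, from bench import state, optics, job, env gives the robot as it stands.
- The arm moves only by the tool move_arm, never from a script. Its arguments are lists of equal length, an entry for each row: "fingers": the finger opening in cm, from 0 to 8.54; "travel": the shift along the tool's x, y, z in cm, a list of three; "twist": the turn, a rotation vector about the tool's x, y, z in rad, a list of three. In form: {"fingers": [fingers, ...], "travel": [[x, y, z], ...], "twist": [[rx, ry, rz], ...]}. A call has 1 to 12 rows; each row is the pose to reach, as a shift and turn from the pose commanded when the call began, along the tool's axes at that moment; what a row does not reach only later rows make up. A row lasts 1/8 s, in which the tool goes at most 62.5 mm and 10.7 degrees, less where a joint would pass 70% of its speed; a pose out of reach is approached as far as the arm can. A call with a gripper value outside its range is refused whole. The fingers move at their own pace and stop on an object; "force" is the grip in N (left out, the last holds). Time passes only in rows, so rows that repeat a pose let the fingers close. It gives the time, the measured TCP pose, the force, the opening and the grip force at its end, in the units of the state.
- state(): the state, without advancing time (a new reading comes with each control period).
- optics.grab_frame(name): name is "scene" or "top"; returns the picture (384x512x3 uint8, red, green, blue); there is no depth.
- optics.camera_info(name): a dict with "fovy" (degrees; the focal length in pixels is half the picture's height over the tangent of half this angle, whatever the lens; pixels are square), "cx", "cy" (the principal point, pixels), "R" (3x3) and "t" (3): a world point X has camera coordinates R X + t. Camera axes: x right, y down, z forward; pixel columns grow to the right and rows downward; lengths in m; the calibration is good to about 2 mm. A picture is of the moment at which its call begins. camera_info takes no time and is no camera call.
- job.hand_in(): hands the job in; it is judged then, once.
The state is a dict: "time": time; "qpos": joint angles; "qvel": joint speeds; "effort": joint torques, N m; "ee_pos": TCP position; "tcp_rot": TCP orientation; "force": force on the tool from outside, world axes, zero at the start; "wrist_torque": the same for the moment, N m; "opening": opening from 0.0 (shut) to 1.0 (fully open); "finger_force": force on a finger pad.
Only numpy, scipy, OpenCV 4.12 (cv2) and the standard library are available. Lean on these libraries where they do the work, as an engineer would, in place of code of your own. Each camera call takes 0.05 s, during which the arm holds its last target. There are 200 camera calls.

## Working session

There is one attempt and no reset: what is moved stays moved. The work goes in short steps, Python scripts to look and compute and a tool call to move; the robot and the scene stay as the last step left them, time stands still between calls to the robot, and variables do not carry over. Pictures are saved under pics/ and viewed, at most 10 in all, crops included, and the job is handed in when it is done.

Besides the shell and the picture viewer there is one more tool, called after "Emit:" as name(argument=value, ...), one argument or row to a line, values as JSON. move_arm: Moves the arm, as the interface text tells. Its arguments: {"type":"object","properties":{"fingers":{"type":"array","items":{"type":"number"}},"travel":{"type":"array","items":{"type":"array","items":{"type":"number"}}},"twist":{"type":"array","items":{"type":"array","items":{"type":"number"}}},"force":{"type":"number"}},"required":["fingers","travel","twist"]}

```bash
mkdir -p pics; ls
python3 - <<'E'
from bench import state, optics, job, env
import cv2,numpy as np
print(state())
for n in("scene","top"):
    im=optics.grab_frame(n); cv2.imwrite(f"pics/{n}0.png",im[:,:,::-1]); print(n,optics.camera_info(n))
E
```

```text
pics
{'time': 0.0, 'qpos': array([-1.32942445e+00,  3.13473213e-01,  1.49845710e+00,  6.15686554e-06,
        1.33102974e+00, -2.23386915e-01]), 'qvel': array([-9.78535384e-05,  1.14974943e-03,  2.82583383e-05, -1.61370760e-04,
       -7.88806827e-04,  1.05839476e-03]), 'effort': array([ 3.18526045e-04, -4.12266576e+01, -2.59740239e+01, -1.83261309e-04,
        4.11510759e-03,  1.75310663e-05]), 'ee_pos': array([ 0.2352947 , -0.46927545,  0.40411552]), 'tcp_rot': array([-3.14026056e+00, -3.08753998e-04,  4.64757124e-01]), 'force': array([-0.38844073,  0.08403997, -0.28055403]), 'wrist_torque': array([-0.00635448,  0.00482152, -0.00486043]), 'finger_force': 0.0, 'opening': 1.0035474428127764}
scene {'fovy': 43.64067016273876, 'cx': 255.36548191750785, 'cy': 178.27413318227335, 'R': array([[-0.49597786,  0.86831437, -0.00601044],
       [ 0.53521499,  0.3002475 , -0.78955453],
       [-0.68377692, -0.39481844, -0.61365098]]), 't': array([ 0.28703625, -0.21351834,  1.66436476])}
top {'fovy': 49.11389108229191, 'cx': 252.65826998260215, 'cy': 196.11516688793682, 'R': array([[ 0.03031788, -0.99940814,  0.01625424],
       [-0.99317205, -0.03195347, -0.11219736],
       [ 0.11265034, -0.01274167, -0.99355299]]), 't': array([-0.0313228 ,  0.55030874,  1.42267536])}
```

View pics/top0.png

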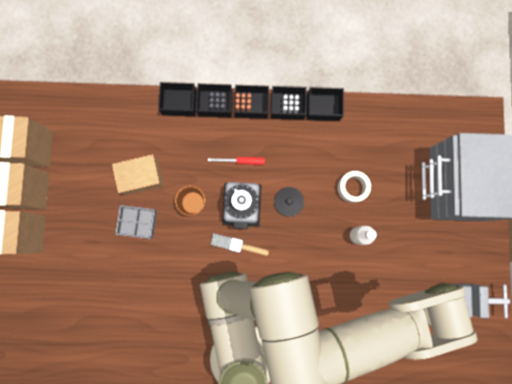

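View pics/scene0.png

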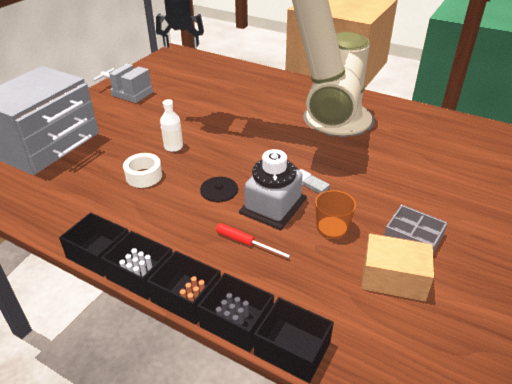

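The top view shows the grinder at about (241,202) with a white ring, the hopper at (190,201), the lid at (289,202) and the brush at (240,244). In the scene view the ring is at about (274,160). Next I'll measure the ring and zoom in.

```bash
cat > h.py <<'E'
import numpy as np,cv2
from bench import state,optics,job,env
def cast(n,uv,z):
    c=optics.camera_info(n);f=192/np.tan(np.radians(c["fovy"]/2))
    d=c["R"].T@np.array([(uv[0]-c["cx"])/f,(uv[1]-c["cy"])/f,1]);o=-c["R"].T@c["t"]
    return o+d*(z-o[2])/d[2]
def proj(n,X):
    c=optics.camera_info(n);f=192/np.tan(np.radians(c["fovy"]/2));p=c["R"]@np.array(X)+c["t"]
    return np.array([c["cx"]+f*p[0]/p[2],c["cy"]+f*p[1]/p[2]])
def crop(n,uv,w,k,im=None):
    im=optics.grab_frame(n) if im is None else im
    u,v=map(int,uv);return cv2.resize(im[v-w:v+w,u-w:u+w],None,fx=k,fy=k,interpolation=cv2.INTER_CUBIC)
E
python3 - <<'E'
from h import *
out=[]
for n,uv in(("top",(241,202)),("scene",(274,165))):
    im=cv2.imread(f"pics/{n}0.png")[:,:,::-1]
    out.append(crop(n,uv,28,7,im))
    hsv=cv2.cvtColor(im,cv2.COLOR_RGB2HSV)
    m=((hsv[...,2]>165)&(hsv[...,1]<60)).astype(np.uint8); k=np.zeros_like(m);k[uv[1]-28:uv[1]+28,uv[0]-28:uv[0]+28]=1
    N,l,s,c=cv2.connectedComponentsWithStats(m*k)
    for i in range(1,N):
        if s[i,4]>20:print(n,s[i],c[i],cast(n,c[i],.164))
cv2.imwrite("pics/c0.png",np.hstack(out)[:,:,::-1])
E
```

```text
top [227 183   9   7  37] [230.16216216 185.24324324] [0.56811818 0.05943012 0.164     ]
top [248 184  10  10  51] [253.82352941 186.94117647] [ 0.56515029 -0.01520242  0.164     ]
top [231 189  21  22 341] [241.01466276 199.39296188] [0.52444385 0.02379259 0.164     ]
top [225 211  32  10 131] [242.1221374  217.29007634] [0.46838835 0.01845826 0.164     ]
scene [262 149  25  31 524] [274.16412214 161.80343511] [0.54554893 0.03530967 0.164     ]
scene [296 169   6  10  37] [298.86486486 172.75675676] [0.556089   0.10740935 0.164     ]
scene [246 176  41  17 218] [260.67431193 187.11009174] [0.64801183 0.05472201 0.164     ]
```

View pics/c0.png

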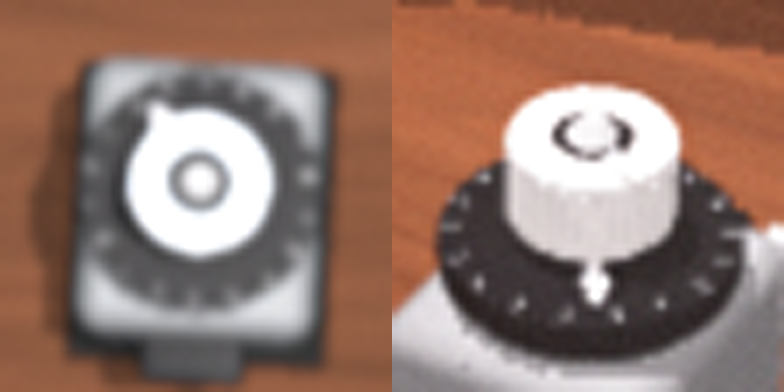

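The ring top centre sits at about (241.5,200) in the top view and (274.6,156.5) in the scene view. The pointer tip is at about (235.5,190) in top and (275.3,180) in scene.

Run:
```python
from h import *
im=cv2.imread("pics/top0.png");g=im.min(2)
m=(g>165).astype(np.uint8);k=np.zeros_like(m);k[188:212,228:256]=1;m*=k
m=cv2.morphologyEx(m,cv2.MORPH_CLOSE,np.ones((5,5)));m=cv2.morphologyEx(m,cv2.MORPH_OPEN,cv2.getStructuringElement(cv2.MORPH_ELLIPSE,(13,13)))
c=cv2.findContours(m,0,1)[0];c=max(c,key=len);(x,y),r=cv2.minEnclosingCircle(c);M=cv2.moments(c);cen=(M['m10']/M['m00'],M['m01']/M['m00'])
print(cen,r,cast("top",cen,.164))
C=cast("top",cen,.164)
print("scene",cast("scene",(274.6,156.4),.164), proj("scene",C))
# silhouette width in top
for n,uv in(("top",(235.3,189.8)),("scene",(275.3,180.2))):
    p=cast(n,uv,.1245);d=p-C;print("ptr",p,np.hypot(*d[:2]),np.degrees(np.arctan2(d[1],d[0])))
# brightness around ring top: rib search
for n in("top","scene"):
    im=cv2.imread(f"pics/{n}0.png").astype(np.float32).mean(2)
    row=[]
    for a in range(0,360,15):
        X=C+[.024*np.cos(np.radians(a)),.024*np.sin(np.radians(a)),0];u=proj(n,X)
        row.append(int(cv2.getRectSubPix(im,(1,1),tuple(map(float,u)))[0,0]))
    print(n,row)
s=state();print(s["qpos"])
# yaw of housing: light grey corners
```

```text
(241.114020731042, 199.80087288597926) 10.31322956085205 [0.52316773 0.0234381  0.164     ]
scene [0.52473941 0.02549152 0.164     ] [274.16759056 155.85034418]
ptr [0.55921576 0.04392071 0.1245    ] 0.041460797593974225 29.605382655048366
ptr [0.56395805 0.04905945 0.1245    ] 0.048169536577154996 32.13388799335106
top [255, 255, 255, 255, 255, 255, 255, 255, 255, 255, 255, 255, 255, 255, 255, 255, 255, 255, 255, 255, 255, 255, 255, 254]
scene [255, 255, 255, 254, 255, 255, 255, 255, 255, 255, 255, 255, 255, 254, 255, 255, 255, 255, 255, 255, 255, 255, 255, 255]
[-1.32938895e+00  3.13406705e-01  1.49835604e+00  3.08572655e-05
  1.33100226e+00 -2.23413689e-01]
```

Emit:
move_arm(
  fingers=[8.5,8.5,8.5,8.5,8.5,8.5,8.5,8.5,8.5,8.5,8.5,8.5],
  travel=[
    [4,-2.6,0],
    [8,-5.2,0],
    [12,-7.8,0],
    [16,-10.4,0],
    [20,-13,0],
    [24,-15.6,0],
    [28,-18.2,0],
    [32,-20.8,0],
    [36,-23.4,0],
    [40,-26,0],
    [44,-28.6,0],
    [47.9,-31.2,0],
  ],
  twist=[
    [0,0,-0.09],
    [0,0,-0.18],
    [0,0,-0.27],
    [0,0,-0.36],
    [0,0,-0.45],
    [0,0,-0.54],
    [0,0,-0.63],
    [0,0,-0.72],
    [0,0,-0.81],
    [0,0,-0.9],
    [0,0,-1.0],
    [0,0,-1.1],
  ],
)

```text
time: 1.6
ee_pos: [0.5242, 0.0258, 0.4044]
tcp_rot: [-3.141, -0.0, 1.568]
force: [0.4, -1.0, -0.3]
opening: 0.996
finger_force: 0.0
```

Emit:
move_arm(
  fingers=[8.5,8.5,8.5,8.5,8.5,8.5],
  travel=[
    [-0.1,0,2.5],
    [-0.1,0,5],
    [-0.1,0,7],
    [-0.1,0,8.5],
    [-0.1,0,9.5],
    [-0.1,0,9.5],
  ],
  twist=[
    [0,0,0],
    [0,0,0],
    [0,0,0],
    [0,0,0],
    [0,0,0],
    [0,0,0],
  ],
)

```text
time: 2.35
ee_pos: [0.5236, 0.0233, 0.3093]
tcp_rot: [-3.141, -0.0, 1.565]
force: [0.5, 0.2, 0.0]
opening: 0.996
finger_force: 0.0
```

Run:
```python
from h import *
cv2.imwrite("pics/c1.png",np.hstack([crop("scene",(274,150),40,7),crop("top",(241,200),20,14)])[:,:,::-1]) if 0 else cv2.imwrite("pics/c1.png",crop("scene",(274,150),42,7)[:,:,::-1])
s=state();print(s["force"],s["wrist_torque"],s["ee_pos"],s["qpos"],env.tip_reach)
```

```text
[-0.82388731 -0.18284193  0.31077529] [-0.0183516  -0.01391113 -0.00711562] [0.52375322 0.02327193 0.30994604] [-1.79289970e-01  4.05551890e-01  1.62919507e+00  4.32337294e-06
  1.10658702e+00 -1.73320820e-01] 0.1734
```

View pics/c1.png

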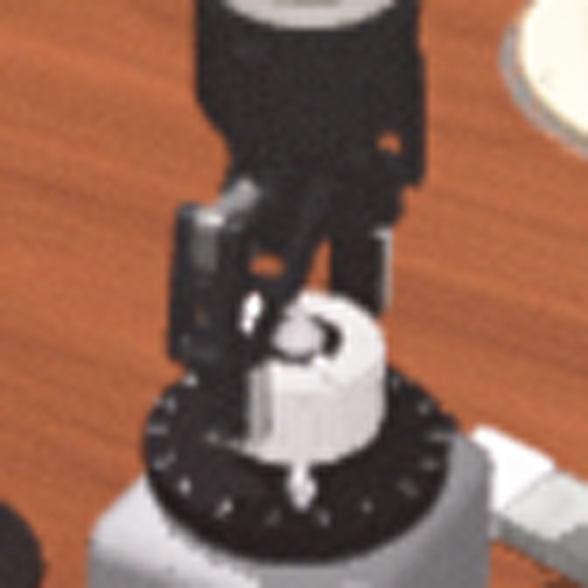

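The scene view shows the fingers straddling the ring, with tips at about crop (240,440), above the deck. The pointer at about (303,490) is clear of them. I'll close the gripper gently.

Emit:
move_arm(
  fingers=[7,6,5.5,5.5,5.5,5.5],
  travel=[
    [0,0,0],
    [0,0,0],
    [0,0,0],
    [0,0,0],
    [0,0,0],
    [0,0,0],
  ],
  twist=[
    [0,0,0],
    [0,0,0],
    [0,0,0],
    [0,0,0],
    [0,0,0],
    [0,0,0],
  ],
  force=40,
)

```text
time: 3.15
ee_pos: [0.523, 0.0234, 0.3105]
tcp_rot: [-3.139, 0.0, 1.565]
force: [-9.0, -0.4, 10.0]
opening: 0.691
finger_force: 41.4
```

```bash
cat > r.py <<'E'
from h import *
T=[];F=[];Y=[]
for i in range(5):
    optics.grab_frame("scene");s=state();T.append(s["wrist_torque"]);F.append(s["force"]);Y.append(np.degrees(s["tcp_rot"][2]))
print("t",s["time"],"T",np.mean(T,0).round(3),"sd",np.std(T,0).round(3),"F",np.mean(F,0).round(2),"yaw",np.round([np.mean(Y),np.std(Y)],2),"p",s["ee_pos"].round(4),s["opening"],s["finger_force"])
E
python3 r.py
```

```text
t 3.4 T [-0.054  1.61   0.028] sd [0.026 0.038 0.049] F [-8.52 -0.37  9.07] yaw [89.68  0.  ] p [0.523  0.0234 0.3105] 0.6910133441962333 41.44351780414581
```

Emit:
move_arm(
  fingers=[5.5,5.5],
  travel=[
    [0,-0.07,-0.07],
    [0,-0.07,-0.07],
  ],
  twist=[
    [0,0,0],
    [0,0,0],
  ],
)

```text
time: 3.65
ee_pos: [0.5227, 0.0233, 0.3106]
tcp_rot: [-3.141, 0.0, 1.565]
force: [-4.3, -0.1, 4.0]
opening: 0.686
finger_force: 43.8
```

```bash
sed -i 's/range(5)/range(10)/' r.py; python3 r.py
```

```text
t 4.15 T [-0.043  1.141  0.065] sd [0.023 0.022 0.026] F [-5.74 -0.1   4.75] yaw [89.66  0.  ] p [0.5227 0.0233 0.3106] 0.6882429282483609 44.00542438030243
```

Emit:
move_arm(
  fingers=[5.5,5.5,5.5,5.5,5.5,5.5,5.5,5.5,5.5,5.5],
  travel=[
    [0,-0.06,-0.05],
    [0,-0.06,-0.05],
    [0,-0.06,-0.05],
    [0,-0.06,-0.05],
    [0,-0.06,-0.05],
    [0,-0.06,-0.05],
    [0,-0.06,-0.05],
    [0,-0.06,-0.05],
    [0,-0.06,-0.05],
    [0,-0.06,-0.05],
  ],
  twist=[
    [0,0,0.05],
    [0,0,0.1],
    [0,0,0.15],
    [0,0,0.2],
    [0,0,0.25],
    [0,0,0.3],
    [0,0,0.34],
    [0,0,0.38],
    [0,0,0.4],
    [0,0,0.4],
  ],
)

```text
time: 5.4
ee_pos: [0.5226, 0.0233, 0.3107]
tcp_rot: [3.141, -0.0, 1.165]
force: [3.7, -0.1, -6.2]
opening: 0.692
finger_force: 44.2
```

```bash
python3 r.py
```

```text
t 5.9 T [ 0.09  -0.587  0.   ] sd [0.025 0.073 0.03 ] F [ 5.13 -0.16 -7.09] yaw [66.75  0.  ] p [0.5225 0.0232 0.3107] 0.6899003974220466 44.409745931625366
```

Emit:
move_arm(
  fingers=[5.5,5.5,5.5,5.5,5.5,5.5,5.5,5.5,5.5,5.5],
  travel=[
    [0,0.03,0.03],
    [0,0.03,0.03],
    [0,0.03,0.03],
    [0,0.03,0.03],
    [0,0.03,0.03],
    [0,0.03,0.03],
    [0,0.03,0.03],
    [0,0.03,0.03],
    [0,0.03,0.03],
    [0,0.03,0.03],
  ],
  twist=[
    [0,0,0.05],
    [0,0,0.1],
    [0,0,0.15],
    [0,0,0.2],
    [0,0,0.25],
    [0,0,0.28],
    [0,0,0.31],
    [0,0,0.33],
    [0,0,0.349],
    [0,0,0.349],
  ],
)

```text
time: 7.15
ee_pos: [0.5227, 0.0231, 0.3107]
tcp_rot: [3.141, -0.001, 0.815]
force: [4.6, -0.7, -4.1]
opening: 0.69
finger_force: 44.5
```

```bash
python3 r.py; python3 -c "
from h import *
cv2.imwrite('pics/c2.png',crop('scene',(274,160),30,9)[:,:,::-1])"
```

```text
t 7.65 T [ 0.257 -0.632 -0.001] sd [0.027 0.031 0.036] F [ 4.99  0.45 -4.69] yaw [46.7  0. ] p [0.5227 0.0232 0.3107] 0.6848255398215114 44.5129930973053
```

View pics/c2.png

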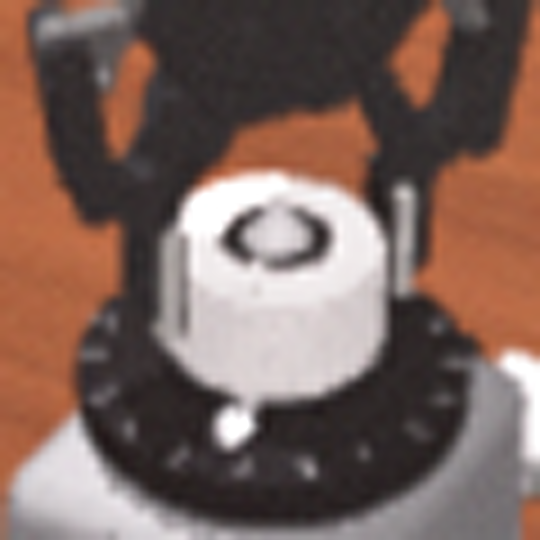

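The pointer tip has moved to about crop (235,430), so it is carried along and the ring is turning with the gripper. There is no contact torque yet, so I'll go on.

Emit:
move_arm(
  fingers=[5.5,5.5,5.5,5.5,5.5,5.5,5.5,5.5,5.5,5.5],
  travel=[
    [0,0.03,0.03],
    [0,0.03,0.03],
    [0,0.03,0.03],
    [0,0.03,0.03],
    [0,0.03,0.03],
    [0,0.03,0.03],
    [0,0.03,0.03],
    [0,0.03,0.03],
    [0,0.03,0.03],
    [0,0.03,0.03],
  ],
  twist=[
    [0,0,0.05],
    [0,0,0.1],
    [0,0,0.15],
    [0,0,0.2],
    [0,0,0.25],
    [0,0,0.28],
    [0,0,0.31],
    [0,0,0.33],
    [0,0,0.349],
    [0,0,0.349],
  ],
)

```text
time: 8.95
ee_pos: [0.5229, 0.023, 0.3106]
tcp_rot: [3.141, -0.001, 0.466]
force: [2.9, 2.5, 2.9]
opening: 0.685
finger_force: 45.3
```

```bash
python3 r.py; python3 -c "
from h import *
for u in ((275.3,180.2),(270.1,177.8)):
  d=cast('scene',u,.1245)-[.5225,.0233,0];print(np.hypot(*d[:2]),np.degrees(np.arctan2(d[1],d[0])))"
```

```text
t 9.45 T [ 0.543 -0.239  0.144] sd [0.029 0.028 0.032] F [2.38 1.6  4.78] yaw [26.75  0.  ] p [0.5229 0.023  0.3106] 0.688546245619815 45.35950720310211
0.048809010989112986 31.854245390894803
0.04048096869868021 14.28363803822248
```

Emit:
move_arm(
  fingers=[5.5,5.5,5.5],
  travel=[
    [0,0,0],
    [0,0,0],
    [0,0,0],
  ],
  twist=[
    [0,0,0.01],
    [0,0,0.02],
    [0,0,0.02],
  ],
)

```text
time: 9.82
ee_pos: [0.5229, 0.023, 0.3106]
tcp_rot: [3.141, -0.0, 0.447]
force: [2.1, 1.9, 4.6]
opening: 0.684
finger_force: 45.5
```

```bash
python3 r.py
```

```text
t 10.325 T [ 0.546 -0.234  0.2  ] sd [0.028 0.026 0.03 ] F [2.38 1.33 5.32] yaw [25.61  0.  ] p [0.5229 0.023  0.3106] 0.6919386538061776 45.45585036277771
```

Emit:
move_arm(
  fingers=[5.5,5.5,5.5],
  travel=[
    [0,0,0],
    [0,0,0],
    [0,0,0],
  ],
  twist=[
    [0,0,0.012],
    [0,0,0.024],
    [0,0,0.024],
  ],
)

```text
time: 10.7
ee_pos: [0.5229, 0.023, 0.3106]
tcp_rot: [3.141, -0.0, 0.423]
force: [2.9, 0.4, 5.5]
opening: 0.684
finger_force: 45.4
```

```bash
python3 r.py
```

```text
t 11.2 T [ 0.552 -0.24   0.241] sd [0.038 0.032 0.031] F [2.34 1.39 4.94] yaw [24.24  0.  ] p [0.5229 0.0229 0.3106] 0.6918644777816304 45.4450124502182
```

Emit:
move_arm(
  fingers=[5.5,5.5,5.5],
  travel=[
    [0,0,0],
    [0,0,0],
    [0,0,0],
  ],
  twist=[
    [0,0,0.008],
    [0,0,0.016],
    [0,0,0.016],
  ],
)

```text
time: 11.58
ee_pos: [0.5229, 0.0229, 0.3106]
tcp_rot: [3.141, -0.0, 0.407]
force: [2.7, 1.3, 5.6]
opening: 0.691
finger_force: 45.4
```

```bash
python3 r.py
```

```text
t 12.075 T [ 0.521 -0.245  0.275] sd [0.034 0.018 0.019] F [2.31 1.31 5.22] yaw [23.33  0.  ] p [0.5229 0.0229 0.3106] 0.6897887898916137 45.438589453697205
```

Emit:
move_arm(
  fingers=[5.5,5.5,5.5,5.5],
  travel=[
    [0,0,0],
    [0,0,0],
    [0,0,0],
    [0,0,0],
  ],
  twist=[
    [0,0,0.006],
    [0,0,0.012],
    [0,0,0.012],
    [0,0,0.012],
  ],
)

```text
time: 12.58
ee_pos: [0.5229, 0.0229, 0.3106]
tcp_rot: [3.141, -0.0, 0.395]
force: [2.4, 1.8, 5.5]
opening: 0.686
finger_force: 45.5
```

```bash
python3 r.py; python3 -c "
from h import *
cv2.imwrite('pics/c3.png',crop('scene',(274,160),30,9)[:,:,::-1])"
```

```text
t 13.075 T [ 0.52  -0.244  0.267] sd [0.034 0.028 0.03 ] F [2.2  1.07 5.22] yaw [22.64  0.  ] p [0.5229 0.0229 0.3106] 0.6848522445973804 45.472864508628845
```

View pics/c3.png

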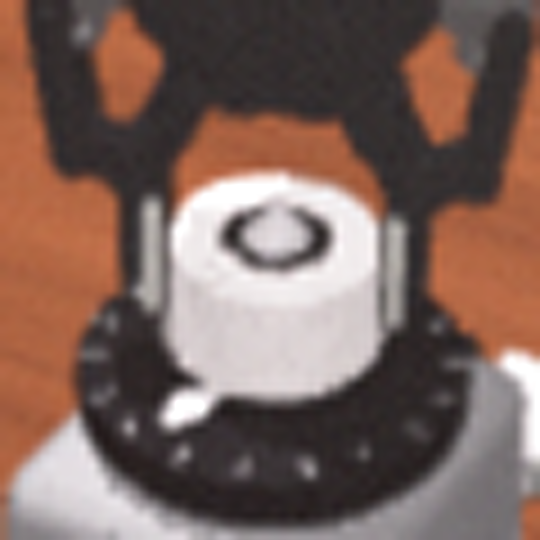

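The pointer is now at about crop (188,408), carried further clockwise. I'll back off to the touching position to check the torque zero.

Emit:
move_arm(
  fingers=[5.5,5.5,5.5,5.5],
  travel=[
    [0,0,0],
    [0,0,0],
    [0,0,0],
    [0,0,0],
  ],
  twist=[
    [0,0,-0.05],
    [0,0,-0.1],
    [0,0,-0.12],
    [0,0,-0.12],
  ],
)

```text
time: 13.62
ee_pos: [0.5229, 0.023, 0.3106]
tcp_rot: [3.141, -0.0, 0.515]
force: [2.2, 1.9, 5.9]
opening: 0.685
finger_force: 45.5
```

```bash
python3 r.py
```

```text
t 14.125 T [ 0.565 -0.238  0.146] sd [0.036 0.04  0.022] F [2.34 1.78 5.14] yaw [29.5  0. ] p [0.5229 0.023  0.3106] 0.6907951626387496 45.47718107700348
```

```bash
sed -i 's/T=\[\];/T=[];E=[];/; s/Y.append/E.append(s["effort"][5]);Y.append/' r.py; echo 'print("eff6",np.mean(E),np.std(E))'>>r.py; python3 r.py
python3 - <<'E'
from h import *
C=np.array([.5225,.0233,0])
def ptr(im,uv):
    g=im.min(2).astype(float); u,v=uv
    m=np.zeros(g.shape);m[v-4:v+5,u-4:u+5]=1; w=np.clip(g-130,0,None)*m
    yy,xx=np.mgrid[:384,:512]; return (w*xx).sum()/w.sum(),(w*yy).sum()/w.sum()
A=[]
for f,o in(("c2",(235,428)),("c3",(188,408))):
    im=cv2.resize(cv2.imread(f"pics/{f}.png"),(60,60),interpolation=cv2.INTER_AREA); 
    full=np.zeros((384,512,3),np.uint8);full[130:190,244:304]=im
    uv=ptr(full,(244+o[0]//9,130+o[1]//9));d=cast("scene",uv,.1245)-C
    print(uv,np.hypot(*d[:2]),np.degrees(np.arctan2(d[1],d[0])))
E
```

```text
t 14.625 T [ 0.564 -0.237  0.148] sd [0.029 0.022 0.021] F [2.32 2.11 5.47] yaw [29.5  0. ] p [0.5229 0.023  0.3106] 0.6910605102597285 45.478763580322266
eff6 0.13510984042659402 6.354686096996881e-05
(np.float64(270.141547277937), np.float64(175.84469914040113)) 0.03277972545272829 11.07467570878683
(np.float64(265.0642335766423), np.float64(173.98637469586376)) 0.032773662522195296 -14.927241341393508
```

Emit:
move_arm(
  fingers=[5.5,5.5],
  travel=[
    [0,0,0],
    [0,0,0],
  ],
  twist=[
    [0,0,-0.035],
    [0,0,-0.035],
  ],
)

```text
time: 14.88
ee_pos: [0.5229, 0.023, 0.3106]
tcp_rot: [3.141, -0.001, 0.55]
force: [2.3, 3.5, 5.3]
opening: 0.688
finger_force: 45.5
```

```bash
sed -i 's/range(10)/range(4)/' r.py; python3 r.py
```

```text
t 15.075 T [ 0.567 -0.254  0.124] sd [0.017 0.016 0.01 ] F [2.52 2.34 5.16] yaw [31.51  0.  ] p [0.5229 0.023  0.3106] 0.68679503575897 45.47560751438141
eff6 0.10390904790256172 0.014308213605136899
```

Emit:
move_arm(
  fingers=[5.5,5.5],
  travel=[
    [0,0,0],
    [0,0,0],
  ],
  twist=[
    [0,0,-0.035],
    [0,0,-0.035],
  ],
)

```text
time: 15.32
ee_pos: [0.5229, 0.023, 0.3106]
tcp_rot: [3.142, -0.0, 0.585]
force: [2.2, 1.6, 5.4]
opening: 0.687
finger_force: 45.5
```

```bash
python3 r.py
```

```text
t 15.525 T [ 0.574 -0.187 -0.073] sd [0.039 0.015 0.023] F [2.54 2.24 5.66] yaw [33.48  0.  ] p [0.5229 0.023  0.3106] 0.6886822381326702 45.512840151786804
eff6 -0.09163254406303167 0.014275674375197575
```

The touching click is 3 clicks from the start, and the burrs held about 0.27 N m. Now I'll turn back three clicks.

Emit:
move_arm(
  fingers=[5.5,5.5,5.5,5.5,5.5,5.5,5.5,5.5,5.5,5.5,5.5,5.5],
  travel=[
    [0,0,0],
    [0,0,0],
    [0,0,0],
    [0,0,0],
    [0,0,0],
    [0,0,0],
    [0,0,0],
    [0,0,0],
    [0,0,0],
    [0,0,0],
    [0,0,0],
    [0,0,0],
  ],
  twist=[
    [0,0,-0.09],
    [0,0,-0.18],
    [0,0,-0.27],
    [0,0,-0.36],
    [0,0,-0.45],
    [0,0,-0.54],
    [0,0,-0.63],
    [0,0,-0.72],
    [0,0,-0.81],
    [0,0,-0.9],
    [0,0,-0.97],
    [0,0,-1.01],
  ],
)

```text
time: 17.02
ee_pos: [0.5226, 0.0232, 0.3106]
tcp_rot: [-3.141, -0.0, 1.596]
force: [-0.2, 3.9, 7.5]
opening: 0.686
finger_force: 45.7
```

```bash
python3 r.py; python3 r.py; python3 -c "
from h import *
cv2.imwrite('pics/c4.png',crop('scene',(274,160),30,9)[:,:,::-1])"
```

```text
t 17.225 T [0.571 0.286 0.099] sd [0.019 0.024 0.032] F [-0.24  3.55  7.52] yaw [9.145e+01 7.000e-02] p [0.5226 0.0232 0.3106] 0.6879932135042086 45.6704181432724
eff6 6.356276571750641e-05 0.11559025033825568
t 17.425 T [0.579 0.268 0.1  ] sd [0.044 0.027 0.041] F [-0.34  3.65  7.1 ] yaw [91.39  0.  ] p [0.5226 0.0232 0.3106] 0.6892754288229647 45.6710010766983
eff6 0.09356636088341475 0.0016766076287515698
```

View pics/c4.png

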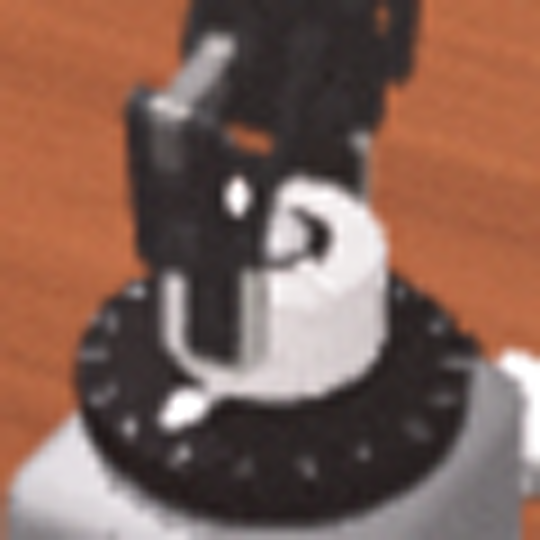

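The pointer stayed behind at crop (188,408). A rib-like mark at about (305,290) matches the one in the starting picture. I'll release and lift, then compare.

Emit:
move_arm(
  fingers=[6.5,7.5,8.5,8.5,8.5,8.5,8.5,8.5,8.5,8.5,8.5,8.5],
  travel=[
    [0,0,0],
    [0,0,0],
    [0,0,0],
    [0,0,0],
    [0,0,-1],
    [0,0,-3],
    [0,0,-6],
    [0,0,-9],
    [0,0,-12],
    [0,0,-15],
    [0,0,-15],
    [0,0,-15],
  ],
  twist=[
    [0,0,0],
    [0,0,0],
    [0,0,0],
    [0,0,0],
    [0,0,0],
    [0,0,0],
    [0,0,0],
    [0,0,0],
    [0,0,0],
    [0,0,0],
    [0,0,0],
    [0,0,0],
  ],
)

```text
time: 18.98
ee_pos: [0.5227, 0.023, 0.4597]
tcp_rot: [-3.141, -0.0, 1.595]
force: [-0.1, 0.5, 0.8]
opening: 1.0
finger_force: 0.0
```

```bash
python3 r.py
python3 - <<'E'
from h import *
a=cv2.imread("pics/scene0.png")[:,:,::-1]
b=np.mean([optics.grab_frame("scene").astype(float) for _ in range(5)],0).clip(0,255).astype(np.uint8); cv2.imwrite("pics/scene1.png",b[:,:,::-1])
f=lambda im:cv2.LUT(crop("scene",(274,160),24,8,im),np.clip((np.arange(256)-150)*2.4,0,255).astype(np.uint8))
o=np.hstack([f(a),f(b)])
cv2.imwrite("pics/c5.png",o[:,:,::-1])
C=np.array([.5225,.0233,.167])
for d in(52,32,12,72): print(d,[ (proj("scene",C+r*np.array([np.cos(np.radians(d)),np.sin(np.radians(d)),0]))-[250,136])*8 for r in(.016,.029)])
E
```

```text
t 19.175 T [ 0.004 -0.007  0.013] sd [0.015 0.012 0.034] F [ 0.41  0.32 -0.09] yaw [91.37  0.  ] p [0.5229 0.023  0.4596] 0.9978521949652639 0.0
eff6 -2.6355873217198678e-06 3.62758402501193e-05
52 [array([215.27177918, 177.21247674]), array([232.76157431, 199.95261054])]
32 [array([197.7932852 , 179.52148883]), array([200.82929982, 204.2063688 ])]
12 [array([179.86378868, 178.20030113]), array([168.05892038, 201.7685128 ])]
72 [array([230.13215354, 171.5677236 ]), array([259.80782101, 189.57394889])]
```

View pics/c5.png

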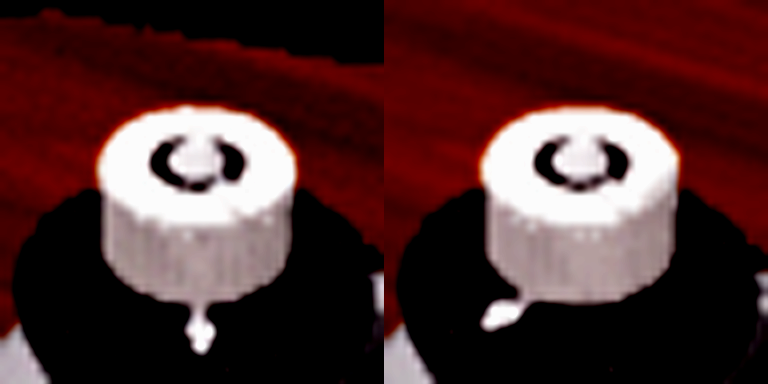

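The left crop (start) shows the rib near (235,205). The right crop (now) shows a similar mark near (615,195). I'll measure the angle on arcs.

Run:
```python
from h import *
C=np.array([.5227,.0235,.165])
for f in("scene0","scene1"):
    im=cv2.imread(f"pics/{f}.png").astype(np.float32).min(2)
    P=[]
    for a in range(0,112,4):
        v=[cv2.getRectSubPix(im,(1,1),tuple(map(float,proj("scene",C+r*np.array([np.cos(np.radians(a)),np.sin(np.radians(a)),0])))))[0,0] for r in(.018,.021,.024)]
        P.append(int(np.mean(v)))
    print(f,list(zip(range(0,112,4),P)))
```

```text
scene0 [(0, 248), (4, 243), (8, 240), (12, 240), (16, 241), (20, 241), (24, 238), (28, 238), (32, 239), (36, 242), (40, 248), (44, 251), (48, 252), (52, 254), (56, 254), (60, 255), (64, 251), (68, 246), (72, 246), (76, 249), (80, 255), (84, 253), (88, 252), (92, 253), (96, 255), (100, 255), (104, 255), (108, 255)]
scene1 [(0, 249), (4, 247), (8, 247), (12, 245), (16, 243), (20, 242), (24, 241), (28, 242), (32, 244), (36, 246), (40, 246), (44, 247), (48, 250), (52, 253), (56, 254), (60, 254), (64, 252), (68, 247), (72, 246), (76, 249), (80, 255), (84, 252), (88, 252), (92, 253), (96, 254), (100, 254), (104, 255), (108, 255)]
```

The rib shadow is at about 70° in both pictures, so the ring is back three clicks. The unloading torques looked odd, though, so I'll repeat the press cleanly to be sure the bearing was enough.

Emit:
move_arm(
  fingers=[8.5,8.5,8.5,8.5,8.5,7,6,5.5,5.5,5.5,5.5,5.5],
  travel=[
    [0,0,4],
    [0,0,8],
    [0,0,12],
    [0,0,14.5],
    [0,0,15],
    [0,0,15],
    [0,0,15],
    [0,0,15],
    [0,0,15],
    [0,0,15],
    [0,0,14.95],
    [0,0,14.95],
  ],
  twist=[
    [0,0,0],
    [0,0,0],
    [0,0,0],
    [0,0,0],
    [0,0,0],
    [0,0,0],
    [0,0,0],
    [0,0,0],
    [0,0,0],
    [0,0,0],
    [0,0,0],
    [0,0,0],
  ],
  force=60,
)

```text
time: 20.92
ee_pos: [0.5226, 0.023, 0.312]
tcp_rot: [-3.142, 0.0, 1.595]
force: [-6.5, -0.3, 7.1]
opening: 0.684
finger_force: 63.5
```

```bash
python3 r.py
```

```text
t 21.125 T [-0.093  1.214  0.016] sd [0.012 0.013 0.012] F [-6.58 -0.61  7.55] yaw [91.39  0.  ] p [0.5226 0.023  0.312 ] 0.6867206209611668 63.53040933609009
eff6 0.025424179912079126 0.00013191319623646232
```

Emit:
move_arm(
  fingers=[5.5,5.5,5.5,5.5,5.5,5.5,5.5,5.5,5.5,5.5,5.5,5.5],
  travel=[
    [0,0,0],
    [0,0,0],
    [0,0,0],
    [0,0,0],
    [0,0,0],
    [0,0,0],
    [0,0,0],
    [0,0,0],
    [0,0,0],
    [0,0,0],
    [0,0,0],
    [0,0,0],
  ],
  twist=[
    [0,0,0.09],
    [0,0,0.18],
    [0,0,0.27],
    [0,0,0.36],
    [0,0,0.45],
    [0,0,0.54],
    [0,0,0.63],
    [0,0,0.72],
    [0,0,0.81],
    [0,0,0.88],
    [0,0,0.92],
    [0,0,0.92],
  ],
)

```text
time: 22.62
ee_pos: [0.5227, 0.0229, 0.312]
tcp_rot: [3.141, -0.0, 0.674]
force: [-5.3, -1.6, 7.1]
opening: 0.684
finger_force: 63.4
```

```bash
python3 r.py
```

```text
t 22.825 T [-0.002  1.026 -0.078] sd [0.024 0.011 0.031] F [-5.94 -1.04  6.81] yaw [38.66  0.  ] p [0.5227 0.0229 0.312 ] 0.6807584357617406 63.43977212905884
eff6 -0.05913509608944878 0.01704564607006077
```

Emit:
move_arm(
  fingers=[5.5,5.5,5.5],
  travel=[
    [0,0,0],
    [0,0,0],
    [0,0,0],
  ],
  twist=[
    [0,0,0.035],
    [0,0,0.07],
    [0,0,0.07],
  ],
)

```text
time: 23.2
ee_pos: [0.5227, 0.0229, 0.312]
tcp_rot: [3.141, -0.0, 0.604]
force: [-5.8, -0.9, 6.7]
opening: 0.68
finger_force: 63.4
```

```bash
python3 r.py
```

```text
t 23.4 T [-0.04   1.034 -0.07 ] sd [0.04  0.016 0.028] F [-5.74 -0.91  6.64] yaw [34.65  0.  ] p [0.5227 0.0229 0.312 ] 0.6824142817230295 63.43932509422302
eff6 -0.05394865162088536 0.014740668519205375
```

Emit:
move_arm(
  fingers=[5.5,5.5,5.5],
  travel=[
    [0,0,0],
    [0,0,0],
    [0,0,0],
  ],
  twist=[
    [0,0,0.03],
    [0,0,0.055],
    [0,0,0.055],
  ],
)

```text
time: 23.78
ee_pos: [0.5227, 0.023, 0.312]
tcp_rot: [3.141, -0.0, 0.55]
force: [-4.8, -2.1, 7.7]
opening: 0.679
finger_force: 63.5
```

```bash
python3 r.py
```

```text
t 23.975 T [-6.100e-02  1.001e+00 -1.000e-03] sd [0.021 0.041 0.025] F [-5.75 -0.69  6.76] yaw [31.51  0.  ] p [0.5227 0.023  0.312 ] 0.6791841403626065 63.47665786743164
eff6 0.03652005427284166 0.01056400984758794
```

Emit:
move_arm(
  fingers=[5.5,5.5,5.5],
  travel=[
    [0,0,0],
    [0,0,0],
    [0,0,0],
  ],
  twist=[
    [0,0,0.02],
    [0,0,0.04],
    [0,0,0.04],
  ],
)

```text
time: 24.35
ee_pos: [0.5227, 0.0229, 0.312]
tcp_rot: [3.141, -0.0, 0.51]
force: [-4.7, -0.6, 7.7]
opening: 0.677
finger_force: 63.4
```

```bash
python3 r.py
```

```text
t 24.55 T [-0.033  1.009  0.065] sd [0.021 0.022 0.026] F [-5.51 -1.19  6.91] yaw [29.22  0.  ] p [0.5227 0.0229 0.312 ] 0.6765183314098575 63.41812491416931
eff6 0.06376022851327434 0.007893470625354587
```

Emit:
move_arm(
  fingers=[5.5,5.5,5.5],
  travel=[
    [0,0,0],
    [0,0,0],
    [0,0,0],
  ],
  twist=[
    [0,0,0.018],
    [0,0,0.035],
    [0,0,0.035],
  ],
)

```text
time: 24.92
ee_pos: [0.5227, 0.0229, 0.312]
tcp_rot: [3.141, -0.0, 0.475]
force: [-5.7, -1.1, 6.5]
opening: 0.679
finger_force: 63.4
```

```bash
python3 r.py;python3 r.py
```

```text
t 25.125 T [-0.034  1.009  0.16 ] sd [0.028 0.023 0.025] F [-5.16 -1.23  7.07] yaw [27.23  0.  ] p [0.5227 0.0229 0.312 ] 0.6807675507639086 63.40169548988342
eff6 0.1431396184489131 0.00689338510817811
t 25.325 T [-0.058  1.012  0.142] sd [0.025 0.021 0.013] F [-5.79 -0.89  6.93] yaw [27.23  0.  ] p [0.5227 0.0229 0.312 ] 0.6785346683030807 63.402113914489746
eff6 0.13781563960947096 4.467349116343694e-05
```

Emit:
move_arm(
  fingers=[5.5,5.5,5.5],
  travel=[
    [0,0,0],
    [0,0,0],
    [0,0,0],
  ],
  twist=[
    [0,0,0.02],
    [0,0,0.04],
    [0,0,0.04],
  ],
)

```text
time: 25.7
ee_pos: [0.5227, 0.0229, 0.312]
tcp_rot: [3.141, 0.0, 0.435]
force: [-6.2, -1.9, 7.8]
opening: 0.682
finger_force: 63.4
```

```bash
python3 r.py;python3 r.py
```

```text
t 25.9 T [-0.074  1.023  0.196] sd [0.017 0.025 0.021] F [-5.33 -0.89  6.88] yaw [24.94  0.  ] p [0.5227 0.0229 0.312 ] 0.6787323650713825 63.406877517700195
eff6 0.19972473965026438 0.008237057372918537
t 26.1 T [-0.041  1.01   0.198] sd [0.047 0.013 0.018] F [-6.07 -0.96  6.92] yaw [24.94  0.  ] p [0.5227 0.0229 0.312 ] 0.6855084517914114 63.407310247421265
eff6 0.19330999930389225 5.9895286282279914e-05
```

Emit:
move_arm(
  fingers=[5.5,5.5,5.5],
  travel=[
    [0,0,0],
    [0,0,0],
    [0,0,0],
  ],
  twist=[
    [0,0,0.02],
    [0,0,0.04],
    [0,0,0.04],
  ],
)

```text
time: 26.48
ee_pos: [0.5227, 0.0229, 0.312]
tcp_rot: [3.141, -0.0, 0.395]
force: [-5.4, -1.3, 6.6]
opening: 0.679
finger_force: 63.4
```

```bash
python3 r.py;python3 r.py; python3 -c "
from h import *
cv2.imwrite('pics/c6.png',crop('scene',(274,160),30,9)[:,:,::-1])
exec(open('/dev/stdin').read())" <<'E'
C=np.array([.5225,.0233,0])
def ptr(im,uv):
    g=im.min(2).astype(float); u,v=uv
    m=np.zeros(g.shape);m[v-4:v+5,u-4:u+5]=1; w=np.clip(g-130,0,None)*m
    yy,xx=np.mgrid[:384,:512]; return (w*xx).sum()/w.sum(),(w*yy).sum()/w.sum()
for f in("c3","c4","c6"):
    im=cv2.resize(cv2.imread(f"pics/{f}.png"),(60,60),interpolation=cv2.INTER_AREA)
    full=np.zeros((384,512,3),np.uint8);full[130:190,244:304]=im
    uv=ptr(full,(264,175));d=cast("scene",uv,.1245)-C
    print(f,uv,np.hypot(*d[:2]),np.degrees(np.arctan2(d[1],d[0])))
E
```

```text
t 26.675 T [-0.067  0.975  0.301] sd [0.008 0.032 0.038] F [-5.7  -1.67  6.98] yaw [22.66  0.  ] p [0.5227 0.0229 0.312 ] 0.6784492343236952 63.424315452575684
eff6 0.29066680697724223 0.008294498741961904
t 26.875 T [-0.099  1.025  0.282] sd [0.022 0.03  0.008] F [-5.61 -2.09  7.09] yaw [22.66  0.  ] p [0.5227 0.0229 0.312 ] 0.6816764202949402 63.42510938644409
eff6 0.28415896464139223 2.7816677972967347e-05
c3 (np.float64(265.0642335766423), np.float64(173.98637469586376)) 0.032773662522195296 -14.927241341393508
c4 (np.float64(264.938205265986), np.float64(174.03761418592154)) 0.03314726698582701 -15.065620420582134
c6 (np.float64(265.02784684236696), np.float64(173.98607657881652)) 0.03283648884414436 -15.042893968520714
```

Emit:
move_arm(
  fingers=[5.5,5.5,5.5,5.5],
  travel=[
    [0,0,0],
    [0,0,0],
    [0,0,0],
    [0,0,0],
  ],
  twist=[
    [0,0,0.01],
    [0,0,0.018],
    [0,0,0.018],
    [0,0,0.018],
  ],
)

```text
time: 27.42
ee_pos: [0.5227, 0.0229, 0.312]
tcp_rot: [3.141, -0.0, 0.378]
force: [-5.8, -1.6, 7.1]
opening: 0.68
finger_force: 63.4
```

```bash
python3 r.py;python3 r.py
```

```text
t 27.625 T [-0.07   1.017  0.343] sd [0.032 0.04  0.024] F [-5.86 -1.59  7.72] yaw [21.64  0.  ] p [0.5227 0.0229 0.312 ] 0.6815871083938075 63.43652844429016
eff6 0.3387698158621788 1.7299500454751748e-05
t 27.825 T [-0.101  1.029  0.348] sd [0.008 0.014 0.038] F [-6.1  -1.97  7.09] yaw [21.63  0.  ] p [0.5227 0.0229 0.312 ] 0.6790864362417857 63.43660354614258
eff6 0.3387592826038599 1.0946988743404029e-05
```

The contact torque is 0.34 N m, steady and below the limit. Now I'll turn back to three clicks.

Emit:
move_arm(
  fingers=[5.5,5.5,5.5,5.5,5.5,5.5,5.5,5.5,5.5,5.5,5.5,5.5],
  travel=[
    [0,0,0],
    [0,0,0],
    [0,0,0],
    [0,0,0],
    [0,0,0],
    [0,0,0],
    [0,0,0],
    [0,0,0],
    [0,0,0],
    [0,0,0],
    [0,0,0],
    [0,0,0],
  ],
  twist=[
    [0,0,-0.06],
    [0,0,-0.14],
    [0,0,-0.25],
    [0,0,-0.37],
    [0,0,-0.49],
    [0,0,-0.61],
    [0,0,-0.73],
    [0,0,-0.85],
    [0,0,-0.97],
    [0,0,-1.09],
    [0,0,-1.18],
    [0,0,-1.215],
  ],
)

```text
time: 29.32
ee_pos: [0.5226, 0.0229, 0.312]
tcp_rot: [-3.142, 0.0, 1.594]
force: [-6.2, -0.1, 8.1]
opening: 0.682
finger_force: 63.5
```

```bash
python3 r.py;python3 r.py
```

```text
t 29.525 T [-0.064  1.2    0.066] sd [0.029 0.024 0.008] F [-6.47  0.13  7.45] yaw [9.128e+01 6.000e-02] p [0.5226 0.023  0.312 ] 0.6822453982664729 63.52018117904663
eff6 -0.018768421596178086 0.09696743132410769
t 29.725 T [-0.054  1.173  0.055] sd [0.021 0.008 0.041] F [-6.32 -0.56  7.53] yaw [91.23  0.  ] p [0.5226 0.023  0.312 ] 0.6782234115030451 63.519065380096436
eff6 0.0740173424128443 0.001417247953603942
```

Emit:
move_arm(
  fingers=[6.5,7.5,8.5,8.5,8.5,8.5,8.5,8.5,8.5,8.5,8.5,8.5],
  travel=[
    [0,0,0],
    [0,0,0],
    [0,0,0],
    [0,0,0],
    [0,0,-1],
    [0,0,-3],
    [0,0,-6],
    [0,0,-9],
    [0,0,-12],
    [0,0,-15],
    [0,0,-15],
    [0,0,-15],
  ],
  twist=[
    [0,0,0],
    [0,0,0],
    [0,0,0],
    [0,0,0],
    [0,0,0],
    [0,0,0],
    [0,0,0],
    [0,0,0],
    [0,0,0],
    [0,0,0],
    [0,0,0],
    [0,0,0],
  ],
)

```text
time: 31.22
ee_pos: [0.5227, 0.023, 0.4602]
tcp_rot: [-3.141, -0.0, 1.592]
force: [0.5, -0.1, -0.2]
opening: 0.998
finger_force: 0.0
```

Run:
```python
from h import *
b=np.mean([optics.grab_frame("scene").astype(float) for _ in range(5)],0).astype(np.uint8); cv2.imwrite("pics/scene2.png",b[:,:,::-1])
C=np.array([.5227,.0235,.165])
for f in("scene0","scene1","scene2"):
    im=cv2.imread(f"pics/{f}.png").astype(np.float32).min(2)
    print(f,[(a,int(np.mean([cv2.getRectSubPix(im,(1,1),tuple(map(float,proj("scene",C+r*np.array([np.cos(np.radians(a)),np.sin(np.radians(a)),0])))))[0,0] for r in(.018,.021,.024)]))) for a in range(40,112,4)])
d=lambda f:cv2.resize(cv2.imread(f"pics/{f}.png")[136:184,250:298],None,fx=8,fy=8,interpolation=2)
cv2.imwrite("pics/c7.png",cv2.LUT(np.hstack([d("scene0"),d("scene2")]),np.clip((np.arange(256)-200)*4.6,0,255).astype(np.uint8)))
```

```text
Traceback (most recent call last):
ValueError: 200 camera calls are used up
```

The camera calls are used up. The gripper came back to within 0.2° of its grasp yaw, and the picture after the first, identical cycle confirmed the ring's position. I'm handing in.

```bash
python3 -c "
from bench import job
print(job.hand_in())"
```

```text
the job is handed in; nothing more can be done
None
```

The job is handed in: I turned the ring clockwise until the burrs met, three clicks from the start and up to about 0.34 N m, turned it back three clicks and let go; I ran this twice to be sure of the press, but the camera calls ran out, so the final ring position was checked only by gripper yaw (within 0.2°), not by picture.

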